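# Bring the grill press down onto the roll

## Task

A filled roll is waiting on the contact grill, whose hinged upper press stands open. Swing the press over by its handle bar and let it down gently until its own weight rests on the roll, without dropping or slamming it or squeezing the roll, then let go. Leave the other rolls and everything else on the table as they are.

Things in the scene. Friction and masses are not known exactly. Their poses are not given: they have to be found in the camera images.
- grill: Contact grill, steel, fixed to the table: base 230 x 260 mm, 55 mm high, with a black lower plate 175 x 230 mm whose top is 65 mm above the table. Origin: centre of the underside, on the table; its x axis points from the handle side (front) to the hinge side, y along the hinge, z up.
- press (a joint): Hinge of the upper press, rad; grows as it is raised. 0: level, underside 57 mm above the lower plate; -0.2: lowest end stop, lower than any roll; 1.57 upright; 1.7 rear end stop. Starts between 1.25 and 1.7, held there by hinge friction (0.2 N m); below about 1.1 it drops when not held. On a roll it rests somewhere between 0 and -0.18, by the roll's thickness, to be felt or seen.
- hinge (a point): Point on the hinge line, middle of the grill: 105 mm behind the grill's origin and 122 mm above the table. Axes as the grill's.
- bar (a point): Middle of the press's black handle bar: round, 14 mm in diameter, 160 mm long, parallel to the hinge; it may turn between the fingers. With the press level (joint 0) it lies 215 mm in front of the hinge line and 20 mm above it. The press: a steel slab of 0.7 to 1 kg, 228 mm wide, 32 mm thick, underside black and on the level of the hinge line, ending 50 mm short of the bar's axis.
- roll_a: A round filled crusty roll, 100 mm across, free to slide. The three rolls differ in thickness: somewhere between 30 and 56 mm, and which is which is not told. One lies on the grill's lower plate near its middle, the other two wait on the butcher block (also 65 mm high). Origin: centre of its underside, z up.
- roll_b: A round filled crusty roll, 100 mm across, free to slide. The three rolls differ in thickness: somewhere between 30 and 56 mm, and which is which is not told. One lies on the grill's lower plate near its middle, the other two wait on the butcher block (also 65 mm high). Origin: centre of its underside, z up.
- roll_c: A round filled crusty roll, 100 mm across, free to slide. The three rolls differ in thickness: somewhere between 30 and 56 mm, and which is which is not told. One lies on the grill's lower plate near its middle, the other two wait on the butcher block (also 65 mm high). Origin: centre of its underside, z up.
- mill: Wooden pepper mill, 145 mm tall, 56 mm across, standing. Leave alone.
- oil: Green oil bottle, 170 mm tall, 58 mm across, standing. Leave alone.
- bowl: White bowl, 120 mm across, 50 mm high. Leave alone.
Things that resemble listed ones, but are neither listed nor needed, are in the scene too. Leave any blue look-alike of the roll_c alone.

How it is judged:
By the outcome, as a careful person would: the job done as asked, in the order asked, and still so for the second after the job is handed in, with the robot touching nothing.
It also fails if it takes over 70 s, if anything falls off the work surface, if the arm or the gripper's body presses on something with over 40 N, if the wrist force passes 120 N, or if a joint passes its speed limit or range.

## Robot

A 6-joint arm with a two-finger parallel gripper is mounted at the origin on the work surface. World frame = base frame: x ahead of the robot, y to its left, z up, the work surface at z = 0. Lengths are in m, angles in degrees, forces in N, time in s.
With the tool pointing down it reaches from about 0.3 to 0.775 m from the base axis. Payload 14.6 kg.
Tool frame: the origin (TCP) lies at the very end of the fingers, on their centre line; the grasp point (between the pads) lies ctrl.grip_depth behind it (ctrl.grip_depth is the distance from the TCP to the grasp point, in m); z points along the fingers, y is the direction in which the jaws open and shut (so a half turn about z gives the same grasp; the last joint's range is limited). The gripper opens to 85 mm and grips with 20 to 120 N. Pads are 22 mm wide; open, the fingers measure 114 mm over their backs; the gripper's body (76 mm by 85 mm) begins 54 mm behind the grasp point. The pads swing forward as they close: fully open they stand 13 mm farther back than shut.
Start: joints at [-68.446, 17.183, 87.147, -0, 75.671, -3.816], TCP at [0.236, -0.497, 0.231] pointing down, gripper open.
Joint ranges: [-173.82, 173.82], [-45.26, 126.66], [13.44, 144.39], [-59.66, 239.66], [0, 175.72], [-146.38, 146.38]. Speed limits (degrees/s): [127.2, 127.2, 147.25, 180, 180, 180].

## Interface

Orientations are given as [roll, pitch, yaw] about the fixed x, y, z axes, in that order (R = Rz(yaw) Ry(pitch) Rx(roll)).
In Python, from bench import ctrl, viewer gives the robot as it stands.
- The arm moves only by the shell command python3 -m inch 'ROWS'. ROWS is JSON, a list of rows, each a list of 7 numbers: the shift along the tool's x, y, z in m, then the turn, a rotation vector about the tool's x, y, z in degrees, then the finger opening in m, from 0 to 0.0854. A call has 1 to 10 rows; each row shifts and turns the commanded pose from where the row before left it, along the tool's axes as they then stand; what a row does not reach is not made up. A row lasts 1/8 s, in which the tool goes at most 62.5 mm and 10.7 degrees, less where a joint would pass 70% of its speed; a pose out of reach is approached as far as the arm can. A call with a gripper value outside its range is refused whole. The fingers move at their own pace and stop on an object; the grip force is fixed at half the most. Time passes only in rows, so rows that do not move let the fingers close. It gives the time, the measured TCP pose, the force and the opening at its end, in the units of the state.
- ctrl.get_state(): the state, without advancing time (a new reading comes with each control period).
- viewer.get_image(name): name is "scene" or "side" or "wrist"; returns (picture, depth): 480x640x3 uint8, blue, green, red; 480x640 float32, m along the optical axis (not along the pixel's ray), 0 where there is no reading.
- viewer.calibration(name): a dict with "fx", "fy", "cx", "cy" (pixels), "position" and "attitude" of the camera in the world; the wrist camera has in their place "mount" (4x4, takes a point from camera to tool coordinates, whose origin is the TCP and whose axes are the flange's). Camera axes: x right, y up, looking along -z (the intrinsics and any distortion apply to the point x, -y, -z); pixel columns grow to the right and rows downward; lengths in m; the calibration is good to about 2 mm. A picture is of the moment at which its call begins: read the wrist's pose just before it. calibration takes no time and is no camera call.
- ctrl.sign_off(): hands the job in, once; it reports no verdict.
The state is a dict: "clock": time; "q": joint angles; "dq": joint speeds; "tau": joint torques, N m; "tcp_pos": TCP position; "ee_rot": TCP orientation; "ft_force": force on the tool from outside, world axes, zero at the start; "torque": the same for the moment, N m; "grip_width": finger opening in m.
Only numpy, scipy, OpenCV 4.12 (cv2) and the standard library are available. Lean on these libraries where they do the work, as an engineer would, in place of code of your own. Each camera call takes 0.05 s, during which the arm holds its last target.

## Working session

There is one attempt and no reset: what is moved stays moved. The work goes in short steps, Python scripts to look and compute and a shell command to move; the robot and the scene stay as the last step left them, time stands still between calls to the robot, and variables do not carry over. Pictures are saved under pics/ and viewed, and the job is handed in when it is done.

```bash
ls; mkdir -p pics; python3 - <<'E'
from bench import ctrl, viewer
import cv2
print(ctrl.get_state(), ctrl.grip_depth)
for n in ("scene","side"):
    im,d=viewer.get_image(n); cv2.imwrite(f"pics/{n}0.png",im)
    import numpy as np; np.save(f"pics/{n}0.npy",d)
    print(n,viewer.calibration(n))
print(viewer.calibration("wrist"))
E
```

```text
pics
{'clock': 0.0, 'q': array([-6.84453717e+01,  1.72155460e+01,  8.71822082e+01,  9.04169515e-04,
        7.56693497e+01, -3.81462963e+00]), 'dq': array([ 0.02282706, -0.03464968, -0.06616745,  0.01107549,  0.00031452,
       -0.03771046]), 'tau': array([-4.11466208e-04, -5.43499517e+01, -3.61791444e+01, -1.27662456e-04,
        4.01410565e-03, -2.96391374e-05]), 'tcp_pos': array([ 0.23557035, -0.49672975,  0.23070801]), 'ee_rot': array([-1.79933103e+02, -5.33816424e-03,  2.53690305e+01]), 'ft_force': array([ 0.12357005,  0.3014877 , -0.32908388]), 'torque': array([ 0.00904364,  0.01050888, -0.03215255]), 'grip_width': 0.08557247040268699} 0.0187
scene {'fx': 482.7397365553099, 'fy': 482.7397365553099, 'cx': 320.8632789032553, 'cy': 243.06974228156056, 'position': array([1.10262768, 0.56646012, 1.17789288]), 'attitude': array([ 38.58014252,  -1.06730667, 132.91862659])}
side {'fx': 544.1286028127236, 'fy': 544.1286028127236, 'cx': 326.4032706672777, 'cy': 248.417207586616, 'position': array([ 0.14948315, -1.35861823,  0.98900107]), 'attitude': array([ 57.43663809,  -1.15207016, -11.78343446])}
{'fx': 392.96747169078236, 'fy': 392.96747169078236, 'cx': 323.96366376465863, 'cy': 236.09563736851774, 'mount': array([[ 5.60869306e-04,  9.66150824e-01,  2.57977268e-01,
         6.41543740e-02],
       [ 9.99999801e-01, -4.67535712e-04, -4.23134881e-04,
         7.83660144e-04],
       [-2.88198528e-04,  2.57977454e-01, -9.66150894e-01,
        -1.42450660e-01],
       [ 0.00000000e+00,  0.00000000e+00,  0.00000000e+00,
         1.00000000e+00]])}
```

View pics/scene0.png

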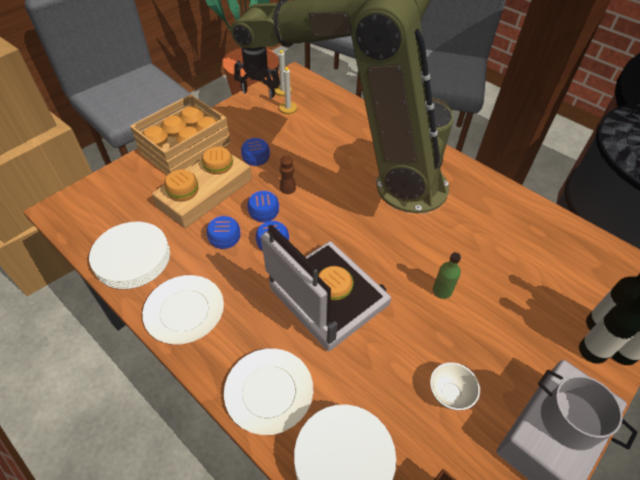

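View pics/side0.png

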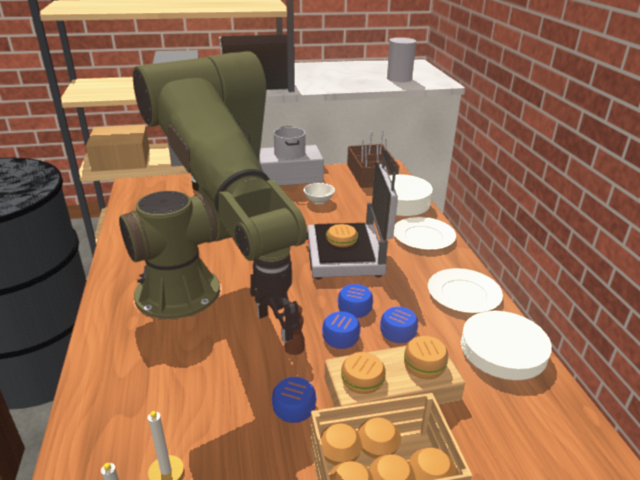

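The scene view shows the grill at about (330,290) with its press open. The bar is at about (290,245), running from (270,235) to (315,280), and the roll is at (336,283). Two rolls wait on the block at (181,184) and (217,159). There are blue look-alikes at (222,231), (263,205), (272,236) and (255,151). Next I'll measure the grill.

```bash
cat > h.py <<'E'
import numpy as np, cv2
from scipy.spatial.transform import Rotation as R
from bench import ctrl, viewer
def pose(n,st=None):
    c=viewer.calibration(n)
    if n!="wrist":
        return R.from_euler('xyz',c['attitude'],degrees=True).as_matrix(),np.array(c['position']),c
    st=st or ctrl.get_state(); Rt=R.from_euler('xyz',st['ee_rot'],degrees=True).as_matrix()
    M=c['mount']; return Rt@M[:3,:3],Rt@M[:3,3]+st['tcp_pos'],c
def cloud(n,d,st=None):
    Rm,p,c=pose(n,st); v,u=np.mgrid[0:480,0:640]
    P=np.stack([(u-c['cx'])/c['fx']*d,-(v-c['cy'])/c['fy']*d,-d],-1)
    return P@Rm.T+p
def proj(n,X,st=None):
    Rm,p,c=pose(n,st); q=(np.atleast_2d(X)-p)@Rm
    return np.stack([c['cx']+c['fx']*q[:,0]/-q[:,2],c['cy']+c['fy']*q[:,1]/q[:,2]],-1)
E
python3 - <<'E'
from h import *
for n,pts in (("scene",[(270,235),(290,252),(315,278),(336,283),(370,300),(332,337),(389,296),(330,243),(302,300),(181,184),(217,159),(272,236),(262,205),(450,385),(447,280),(287,175)]),("side",[(342,235),(325,260),(315,273),(384,272),(309,226),(387,160),(383,220),(391,190)])):
    d=np.load(f"pics/{n}0.npy"); C=cloud(n,d)
    print(n)
    for u,v in pts: print((u,v),C[v,u].round(3),d[v,u].round(3))
    im=cv2.imread(f"pics/{n}0.png")
    x,y=(230,190) if n=="scene" else (290,130)
    cv2.imwrite(f"pics/{n}0c.png",cv2.resize(im[y:y+170,x:x+190],None,fx=3.5,fy=3.5,interpolation=cv2.INTER_CUBIC))
E
```

```text
scene
(270, 235) [0.65  0.007 0.313] 1.119
(290, 252) [0.64  0.061 0.287] 1.122
(315, 278) [0.667 0.166 0.315] 1.044
(336, 283) [0.528 0.116 0.095] 1.301
(370, 300) [0.492 0.208 0.068] 1.3
(332, 337) [0.652 0.213 0.086] 1.21
(389, 296) [0.439 0.233 0.054] 1.326
(330, 243) [ 0.414 -0.009  0.056] 1.437
(302, 300) [0.672 0.129 0.19 ] 1.155
(181, 184) [ 0.601 -0.46   0.124] 1.483
(217, 159) [ 0.441 -0.486  0.107] 1.581
(272, 236) [0.645 0.007 0.305] 1.127
(262, 205) [ 0.45  -0.266  0.058] 1.525
(450, 385) [0.511 0.494 0.001] 1.226
(447, 280) [0.313 0.328 0.096] 1.313
(287, 175) [ 0.319 -0.285  0.086] 1.571
side
(342, 235) [0.518 0.076 0.096] 1.728
(325, 260) [ 0.446 -0.006  0.063] 1.665
(315, 273) [ 0.414 -0.013  0.023] 1.676
(384, 272) [ 0.627 -0.043  0.021] 1.69
(309, 226) [0.438 0.221 0.054] 1.856
(387, 160) [0.65  0.088 0.338] 1.632
(383, 220) [ 0.623 -0.002  0.184] 1.636
(391, 190) [0.642 0.004 0.28 ] 1.593
```

View pics/scene0c.png

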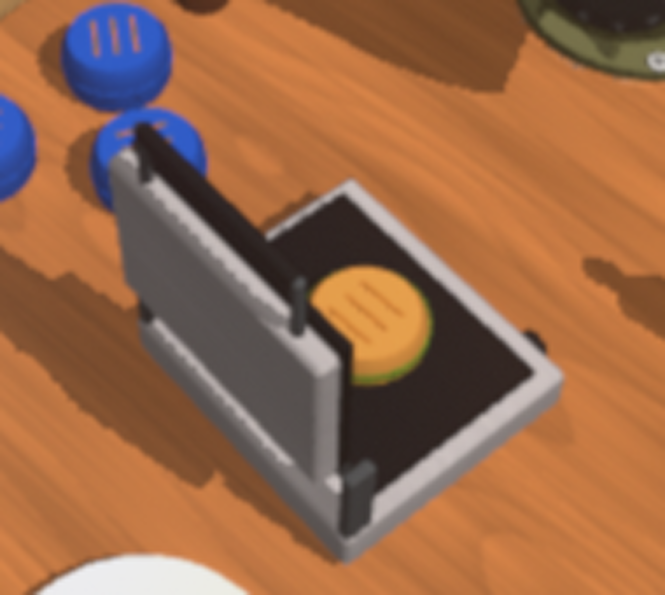

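View pics/side0c.png

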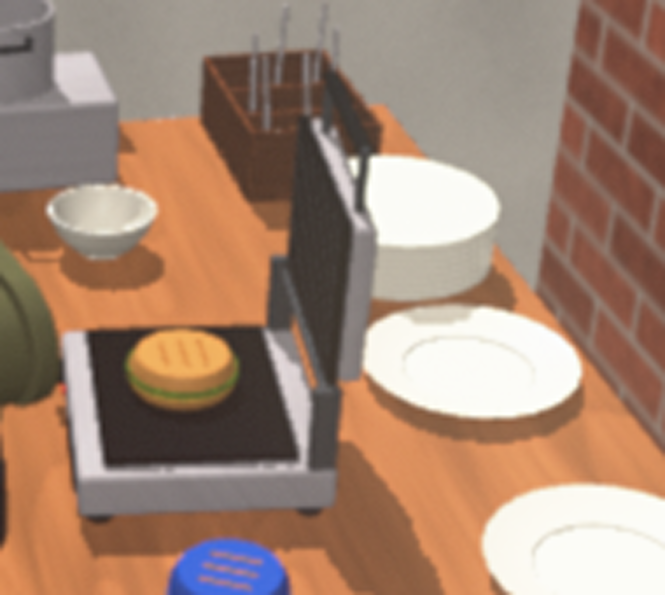

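```bash
cat >> h.py <<'E'
def T(p,X):
    X=np.atleast_2d(X); c,s=np.cos(p[2]),np.sin(p[2])
    return np.stack([p[0]+c*X[:,0]-s*X[:,1],p[1]+s*X[:,0]+c*X[:,1],X[:,2]],-1)
def bar(p,q,y=0.):
    return T(p,[0.105-.215*np.cos(q)+.02*np.sin(q),y,.122+.215*np.sin(q)+.02*np.cos(q)])[0]
E
python3 - <<'E'
from h import *
from scipy.optimize import least_squares
s=[((-.115,-.13,.055),(330,242.5)),((-.115,.13,.055),(390.5,297)),((.115,.13,.055),(328.6,344))]
e=[((-.115,-.13,.055),(312.9,269)),((.115,-.13,.055),(386.3,265.7)),((-.115,.13,.055),(308.6,225.7))]
def f(a):
    r=[]
    for n,l in(("scene",s),("side",e)):
        r.append(proj(n,T(a,[x[0] for x in l]))-[x[1] for x in l])
    r.append(proj("scene",[bar(a,a[3],-.08),bar(a,a[3],.08)])-[(270.5,228),(329,291)])
    r.append(proj("side",[bar(a,a[3],.08),bar(a,a[3],-.08)])-[(384,152),(394,172.5)])
    return np.concatenate(r).ravel()
o=least_squares(f,[.53,.1,0,1.5],loss='soft_l1'); print(o.x,np.degrees(o.x[2:])); print(f(o.x).reshape(-1,2).round(1))
d=np.load("pics/scene0.npy");C=cloud("scene",d);im=cv2.imread("pics/scene0.png").astype(int)
# pts in grill frame
a=o.x;c,sn=np.cos(a[2]),np.sin(a[2]);D=C-[a[0],a[1],0];G=np.stack([D[...,0]*c+D[...,1]*sn,-D[...,0]*sn+D[...,1]*c,D[...,2]],-1)
m=(abs(G[...,1])<.1)&(G[...,2]>.14)&(G[...,2]<.28)&(abs(G[...,0]-.1)<.12)
g=G[m];print("press outer face",np.polyfit(g[:,2],g[:,0],1),len(g))
m=(abs(G[...,1])<.078)&(G[...,2]>.31)&(abs(G[...,0]-.1)<.12)
g=G[m];print("bar",np.median(g,0),g.min(0),g.max(0))
m=(np.hypot(G[...,0],G[...,1])<.085)&(G[...,2]>.075)&(G[...,2]<.13)&(G[...,0]<.06)
g=G[m];print("roll",g.min(0),g.max(0),np.percentile(g[:,2],[50,90,98]))
b=[bar(a,a[3],y) for y in(-.08,0,.08)];print(b)
E
```

```text
[ 0.53529807  0.09874422 -0.11305857  1.55082186] [-6.47777915 88.85554728]
[[ -0.6  -2.4]
 [  1.4  -0.1]
 [  0.2   2.3]
 [ -0.1  -3.5]
 [  1.2  -2.9]
 [ -1.2  -2.9]
 [ -0.2  -1.1]
 [-13.5 -20.1]
 [ -0.   -1.9]
 [  0.1  -0.9]]
press outer face [-0.01915461  0.135444  ] 1651
bar [0.1248147  0.0036697  0.34160092] [ 0.11536456 -0.07780084  0.3114579 ] [0.13037305 0.07798785 0.34691095]
roll [-0.06191627 -0.04740864  0.07516021] [0.03092827 0.05649312 0.10433313] [0.09696846 0.09998003 0.1015189 ]
[array([0.64620382, 0.00563765, 0.33735657]), array([0.65522925, 0.0851269 , 0.33735657]), array([0.66425468, 0.16461616, 0.33735657])]
```

```bash
python3 -m inch '[[0,0,-0.035,0,0,-9.7,0.0854],[0,0,-0.035,0,0,-9.7,0.0854],[0,0,-0.035,0,0,-9.7,0.0854],[0,0,-0.035,0,0,-9.7,0.0854],[0,0,-0.035,0,0,-9.7,0.0854],[0,0,-0.035,0,0,-9.7,0.0854],[0,0,0,0,0,0,0.0854]]'
```

```text
clock: 0.98
tcp_pos: [0.2357, -0.4971, 0.4434]
ee_rot: [179.9, 0.2, 83.7]
ft_force: [-0.3, 0.1, -0.6]
grip_width: 0.0856
```

```bash
python3 -m inch '[[0.04,0.022,0,0,0,0,0.0854],[0.04,0.022,0,0,0,0,0.0854],[0.04,0.022,0,0,0,0,0.0854],[0.04,0.022,0,0,0,0,0.0854],[0.04,0.022,0,0,0,0,0.0854],[0.04,0.022,0,0,0,0,0.0854],[0.04,0.022,0,0,0,0,0.0854],[0.04,0.022,0,0,0,0,0.0854]]'; python3 -m inch '[[0.04,0.022,0,0,0,0,0.0854],[0.04,0.022,0,0,0,0,0.0854],[0.04,0.022,0,0,0,0,0.0854],[0.04,0.022,0,0,0,0,0.0854],[0.04,0.022,0,0,0,0,0.0854],[0.04,0.022,0,0,0,0,0.0854],[0.04,0.022,0,0,0,0,0.0854],[0,0,0,0,0,0,0.0854]]'
python3 - <<'E'
from h import *
st=ctrl.get_state();im,d=viewer.get_image("wrist");cv2.imwrite("pics/w1.png",im);np.save("pics/w1.npy",d)
print(st['tcp_pos'],st['ee_rot'],st['q'])
E
```

```text
clock: 1.98
tcp_pos: [0.447, -0.1973, 0.4401]
ee_rot: [-179.9, -0.0, 83.5]
ft_force: [0.1, -0.9, -0.1]
grip_width: 0.0856
clock: 2.98
tcp_pos: [0.6319, 0.0647, 0.4381]
ee_rot: [-179.8, 0.0, 83.6]
ft_force: [0.8, -0.0, -0.3]
grip_width: 0.0855
[0.63188264 0.0647213  0.43806856] [-1.79752945e+02  2.62562040e-02  8.36358540e+01] [2.54019073e+00 2.71859980e+01 4.67755363e+01 1.28149929e-02
 1.06286606e+02 8.90796054e+00]
```

View pics/w1.png

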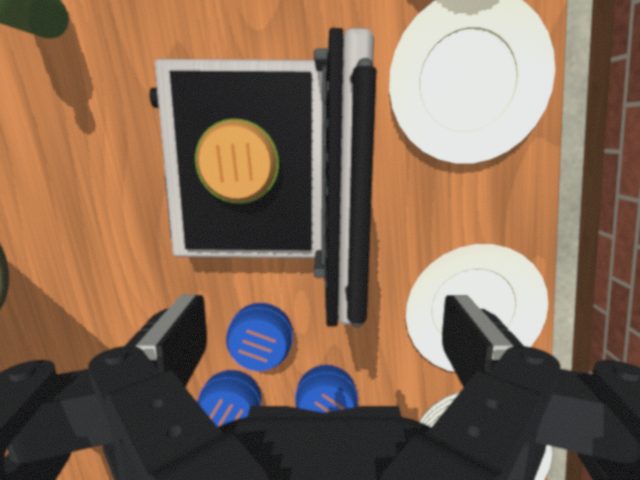

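The wrist view confirms the choice: the black handle bar runs from (364,63) to (358,320), above the grill's slab. The roll is on the plate at (237,160). The three blue look-alikes are at the lower left, and a side-plate stack is on the right.

```bash
cat > m.py <<'E'
from h import *
import sys
def barw(npy,st):
    d=np.load(npy);C=cloud("wrist",d,st)
    v,u=np.mgrid[0:480,0:640]
    Z=C[...,2]
    return C,Z
E
python3 - <<'E'
from h import *
st=dict(tcp_pos=np.array([0.63188264,0.0647213,0.43806856]),ee_rot=[-179.75,0.026,83.636])
d=np.load("pics/w1.npy");C=cloud("wrist",d,st)
im=cv2.imread("pics/w1.png")
P=[]
for v in range(90,300,30):
    row=C[v,335:385]; z=row[:,2]; k=z>0.325
    g=row[k]; print(v,k.sum(),np.flatnonzero(k)[[0,-1]]+335 if k.any() else None,g.mean(0).round(4),g[:,2].max().round(4))
    P.append(g.mean(0))
P=np.array(P);print("yaw of bar normal",np.degrees(np.arctan2(*np.polyfit(P[:,1],P[:,0],1)[:1],1)), "end pts", C[66,364],C[318,357])
# roll top
g=C[130:190,210:265].reshape(-1,3);print("roll top",np.percentile(g[:,2],[10,50,90,99]), "plate",np.median(C[80:110,185:300].reshape(-1,3),0),"rim",np.median(C[100:230,319],0))
E
```

```text
90 24 [352 375] [0.6631 0.1484 0.3419] 0.3441
120 24 [351 374] [0.6604 0.1319 0.3519] 0.5805
150 25 [336 372] [0.6572 0.1162 0.361 ] 0.5805
180 22 [350 371] [0.657  0.0975 0.342 ] 0.3447
210 22 [349 370] [0.6548 0.0792 0.3421] 0.3441
240 22 [348 369] [0.6525 0.06   0.3419] 0.3441
270 22 [347 368] [0.6501 0.04   0.3416] 0.3442
yaw of bar normal 6.455857491134788 end pts [0.66433791 0.16082246 0.34326298] [0.64669389 0.00768025 0.34430486]
roll top [0.09663667 0.09794159 0.09914924 0.10022856] plate [0.54107619 0.18301255 0.0649075 ] rim [0.62575399 0.08663589 0.05509786]
```

```bash
python3 -m inch '[[0.023,0.021,0,0,0,0,0.07],[0,0,0.04,0,0,0,0.07],[0,0,0.04,0,0,0,0.07],[0,0,0.02,0,0,0,0.07],[0,0,0.01,0,0,0,0.07],[0,0,0.01,0,0,0,0.07],[0,0,0,0,0,0,0.07],[0,0,0,0,0,0,0.07]]'
python3 - <<'E'
from h import *
st=ctrl.get_state();im,d=viewer.get_image("wrist");cv2.imwrite("pics/w2.png",im)
print(st['tcp_pos'],st['ee_rot'])
E
```

```text
clock: 4.03
tcp_pos: [0.6543, 0.0828, 0.3221]
ee_rot: [179.9, -0.0, 83.6]
ft_force: [1.1, -0.1, -0.0]
grip_width: 0.0699
[0.65433158 0.08277956 0.32207113] [ 1.79936622e+02 -1.26357975e-02  8.35631027e+01]
```

View pics/w2.png

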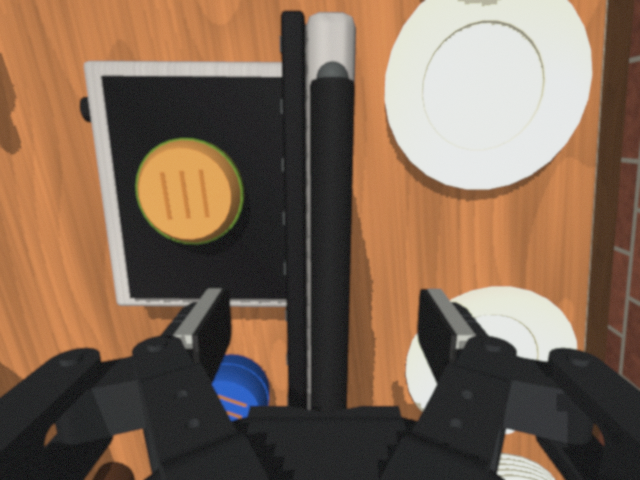

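The bar (col ~330) lies between the fingers (230 and 425). I'll go down 3 mm and close.

```bash
python3 -m inch '[[0,0.001,0.003,0,0,0,0.06],[0,0,0,0,0,0,0.04],[0,0,0,0,0,0,0.025],[0,0,0,0,0,0,0.018],[0,0,0,0,0,0,0.01],[0,0,0,0,0,0,0.01],[0,0,0,0,0,0,0.01],[0,0,0,0,0,0,0.01]]'
python3 - <<'E'
from h import *
st=ctrl.get_state();print(st['tcp_pos'],st['ft_force'],st['torque'])
E
```

```text
clock: 5.08
tcp_pos: [0.6553, 0.0827, 0.3186]
ee_rot: [180.0, -0.0, 83.6]
ft_force: [1.3, -0.6, 3.3]
grip_width: 0.0119
[0.65530383 0.08269571 0.31856333] [ 1.3431061  -0.56319697  3.28327009] [ 0.01579542 -0.23821006 -0.04959292]
```

```bash
python3 - <<'E'
from h import *
im,d=viewer.get_image("side")
o=im[90:240,310:460];cv2.imwrite("pics/s3.png",cv2.resize(o,None,fx=3.8,fy=3.8,interpolation=cv2.INTER_CUBIC))
im,d=viewer.get_image("wrist");cv2.imwrite("pics/w3.png",im)
E
```

```text
(no output)
```

View pics/s3.png

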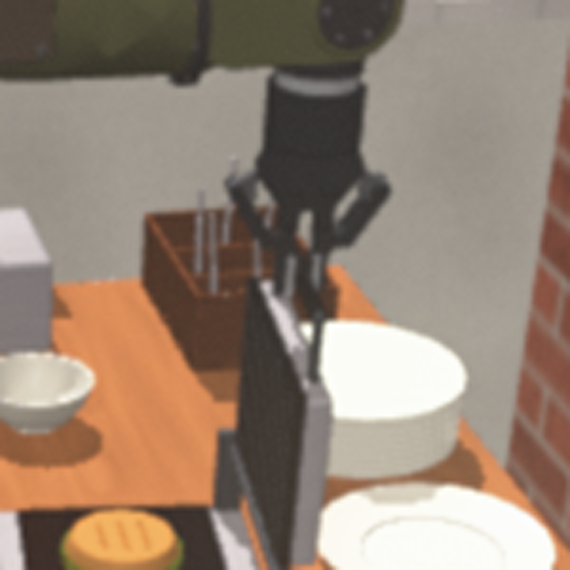

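View pics/w3.png

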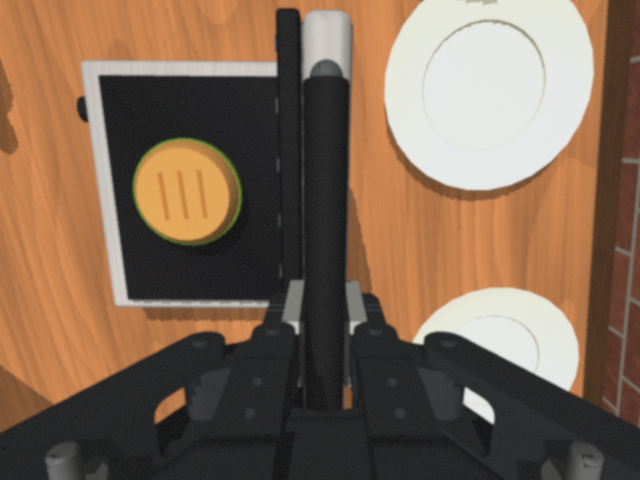

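```bash
python3 - <<'E'
import numpy as np
q=np.array([1.551]+[1.5,1.45,1.4,1.35,1.3,1.25,1.2,1.15,1.1,1.05,1.0,.95,.9,.85,.8,.75,.7,.65,.6,.55,.5,.45,.4,.35,.3,.25,.2,.15,.1,.05,0,-.05,-.1,-.15,-.18])
X=-.215*np.cos(q)+.02*np.sin(q);Z=.215*np.sin(q)+.02*np.cos(q)
for i in range(1,len(q)): print(q[i].round(2),"dy",((X[i]-X[i-1])*1e3).round(2),"dz",(-(Z[i]-Z[i-1])*1e3).round(2),"abs",(X[i]+.105).round(4),(Z[i]+.122).round(4))
E
python3 -m inch '[[0,-0.0109,-0.0008,0,0,0,0.01],[0,-0.0107,-0.0002,0,0,0,0.01],[0,0,0,0,0,0,0.01]]'
```

```text
1.5 dy -11.0 dz -0.52 abs 0.1097 0.3379
1.45 dy -10.8 dz 0.03 abs 0.0989 0.3378
1.4 dy -10.78 dz 0.57 abs 0.0882 0.3373
1.35 dy -10.74 dz 1.11 abs 0.0774 0.3362
1.3 dy -10.67 dz 1.65 abs 0.0668 0.3345
1.25 dy -10.57 dz 2.18 abs 0.0562 0.3323
1.2 dy -10.45 dz 2.7 abs 0.0457 0.3296
1.15 dy -10.3 dz 3.22 abs 0.0354 0.3264
1.1 dy -10.13 dz 3.73 abs 0.0253 0.3227
1.05 dy -9.93 dz 4.23 abs 0.0154 0.3184
1.0 dy -9.71 dz 4.73 abs 0.0057 0.3137
0.95 dy -9.46 dz 5.2 abs -0.0038 0.3085
0.9 dy -9.19 dz 5.67 abs -0.013 0.3028
0.85 dy -8.89 dz 6.12 abs -0.0219 0.2967
0.8 dy -8.57 dz 6.56 abs -0.0304 0.2902
0.75 dy -8.24 dz 6.98 abs -0.0387 0.2832
0.7 dy -7.88 dz 7.38 abs -0.0466 0.2758
0.65 dy -7.5 dz 7.77 abs -0.0541 0.268
0.6 dy -7.1 dz 8.13 abs -0.0612 0.2599
0.55 dy -6.68 dz 8.48 abs -0.0678 0.2514
0.5 dy -6.25 dz 8.8 abs -0.0741 0.2426
0.45 dy -5.81 dz 9.1 abs -0.0799 0.2335
0.4 dy -5.34 dz 9.38 abs -0.0852 0.2241
0.35 dy -4.87 dz 9.64 abs -0.0901 0.2145
0.3 dy -4.38 dz 9.87 abs -0.0945 0.2046
0.25 dy -3.88 dz 10.07 abs -0.0984 0.1946
0.2 dy -3.37 dz 10.25 abs -0.1017 0.1843
0.15 dy -2.86 dz 10.41 abs -0.1046 0.1739
0.1 dy -2.33 dz 10.54 abs -0.1069 0.1634
0.05 dy -1.8 dz 10.64 abs -0.1087 0.1527
0.0 dy -1.27 dz 10.72 abs -0.11 0.142
-0.05 dy -0.73 dz 10.77 abs -0.1107 0.1312
-0.1 dy -0.19 dz 10.79 abs -0.1109 0.1204
-0.15 dy 0.35 dz 10.79 abs -0.1106 0.1096
-0.18 dy 0.47 dz 6.46 abs -0.1101 0.1032
clock: 5.55
tcp_pos: [0.6336, 0.0853, 0.3201]
ee_rot: [179.9, -0.0, 83.6]
ft_force: [0.8, 1.3, 7.4]
grip_width: 0.0119
```

```bash
python3 -m inch '[[0,-0.0108,0.0002,0,0,0,0.01],[0,-0.0107,0.0009,0,0,0,0.01],[0,-0.0107,0.0014,0,0,0,0.01],[0,0,0,0,0,0,0.01]]'
```

```text
clock: 6.05
tcp_pos: [0.6016, 0.0891, 0.3176]
ee_rot: [179.9, -0.0, 83.6]
ft_force: [-0.7, 2.5, 8.2]
grip_width: 0.0121
```

```bash
python3 -m inch '[[0,-0.0106,0.0019,0,0,0,0.01],[0,-0.0105,0.0024,0,0,0,0.01],[0,-0.0103,0.003,0,0,0,0.01],[0,-0.0101,0.0036,0,0,0,0.01],[0,-0.0099,0.0042,0,0,0,0.01],[0,0,0,0,0,0,0.01]]';python3 -m inch '[[0,-0.0097,0.0047,0,0,0,0.01],[0,-0.0095,0.0052,0,0,0,0.01],[0,-0.0092,0.0057,0,0,0,0.01],[0,-0.0089,0.0061,0,0,0,0.01],[0,0,0,0,0,0,0.01]]'
```

```text
clock: 6.8
tcp_pos: [0.5501, 0.0952, 0.3013]
ee_rot: [-179.9, -0.0, 83.6]
ft_force: [-1.6, 5.5, 1.7]
grip_width: 0.0121
clock: 7.42
tcp_pos: [0.513, 0.0996, 0.2798]
ee_rot: [-179.9, -0.1, 83.6]
ft_force: [-2.4, 7.4, 3.7]
grip_width: 0.0118
```

```bash
python3 -m inch '[[0.0005,-0.0086,0.0066,0,0,0,0.01],[0.0005,-0.0082,0.007,0,0,0,0.01],[0.0005,-0.0079,0.0074,0,0,0,0.01],[0.0005,-0.0075,0.0078,0,0,0,0.01],[0,0,0,0,0,0,0.01]]';python3 -m inch '[[0,-0.0071,0.0081,0,0,0,0.01],[0,-0.0067,0.0085,0,0,0,0.01],[0,-0.0063,0.0088,0,0,0,0.01],[0,-0.0058,0.0091,0,0,0,0.01],[0,-0.0053,0.0094,0,0,0,0.01],[0,0,0,0,0,0,0.01]]'
python3 - <<'E'
from h import *
im,d=viewer.get_image("side")
o=im[130:280,270:420];cv2.imwrite("pics/s4.png",cv2.resize(o,None,fx=3.8,fy=3.8,interpolation=cv2.INTER_CUBIC))
E
```

```text
clock: 8.05
tcp_pos: [0.4802, 0.1037, 0.2505]
ee_rot: [-179.7, 0.1, 83.6]
ft_force: [-11.8, -4.6, 7.1]
grip_width: 0.012
clock: 8.8
tcp_pos: [0.4478, 0.1075, 0.2059]
ee_rot: [-179.5, 0.1, 83.6]
ft_force: [-23.4, -1.8, 9.7]
grip_width: 0.0118
```

View pics/s4.png

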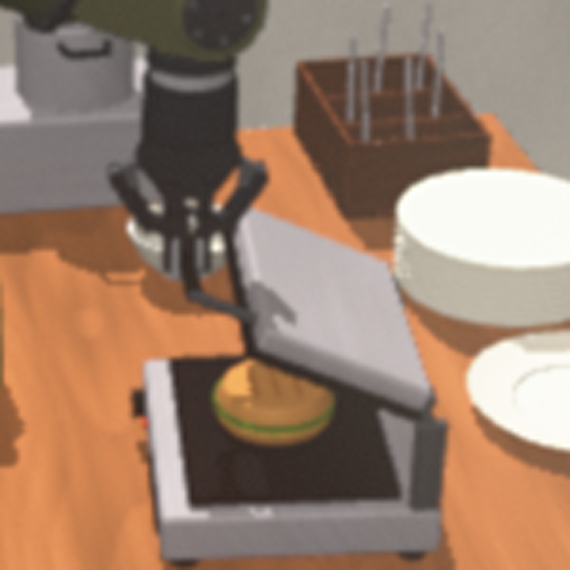

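```bash
python3 -m inch '[[0,-0.002,0,0,0,0,0.01],[0,0,0,0,0,0,0.01]]'
```

```text
clock: 9.1
tcp_pos: [0.448, 0.1075, 0.2064]
ee_rot: [-179.8, 0.1, 83.6]
ft_force: [-6.2, -4.0, -1.5]
grip_width: 0.012
```

```bash
python3 -m inch '[[0,-0.0053,0.0096,0,0,0,0.01],[0,-0.0047,0.0098,0,0,0,0.01],[0,-0.0042,0.01,0,0,0,0.01],[0,0,0,0,0,0,0.01],[0,0,0,0,0,0,0.01]]';python3 - <<'E'
from h import *
st=ctrl.get_state();print(st['tcp_pos'],st['ft_force'],st['torque'])
E
```

```text
clock: 9.72
tcp_pos: [0.4346, 0.1092, 0.1778]
ee_rot: [-179.9, 0.1, 83.6]
ft_force: [-3.3, -4.9, -2.1]
grip_width: 0.0119
[0.43455878 0.10916277 0.17779686] [-3.29609139 -4.94456602 -2.0715355 ] [-0.89543337  0.15403658 -0.03843135]
```

```bash
python3 -m inch '[[0,-0.0036,0.0102,0,0,0,0.01],[0,-0.0031,0.0104,0,0,0,0.01],[0,-0.0025,0.0105,0,0,0,0.01],[0,0,0,0,0,0,0.01],[0,0,0,0,0,0,0.01]]';python3 -m inch '[[0,-0.001,0.0053,0,0,0,0.01],[0,-0.0009,0.0053,0,0,0,0.01],[0,-0.0008,0.0053,0,0,0,0.01],[0,-0.0006,0.0053,0,0,0,0.01],[0,0,0,0,0,0,0.01],[0,0,0,0,0,0,0.01]]'
python3 - <<'E'
from h import *
im,d=viewer.get_image("side")
o=im[130:280,270:420];cv2.imwrite("pics/s5.png",cv2.resize(o,None,fx=3.8,fy=3.8,interpolation=cv2.INTER_CUBIC))
E
```

```text
clock: 10.35
tcp_pos: [0.4245, 0.1104, 0.1462]
ee_rot: [-179.8, 0.1, 83.6]
ft_force: [-7.0, -2.9, -3.7]
grip_width: 0.0119
clock: 11.1
tcp_pos: [0.4209, 0.1109, 0.1251]
ee_rot: [-179.7, 0.1, 83.6]
ft_force: [-13.4, -2.0, 0.3]
grip_width: 0.0121
```

View pics/s5.png

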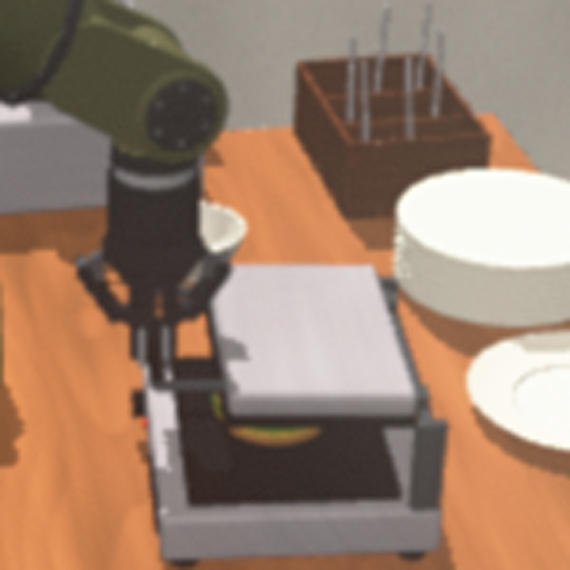

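```bash
python3 -m inch '[[0,-0.0018,0,0,0,0,0.01],[0,0,0,0,0,0,0.01],[0,0,0,0,0,0,0.01]]';python3 -m inch '[[0,-0.0004,0.003,0,0,0,0.01],[0,-0.0004,0.003,0,0,0,0.01],[0,0,0,0,0,0,0.01],[0,0,0,0,0,0,0.01]]';python3 -m inch '[[0,-0.0003,0.003,0,0,0,0.01],[0,-0.0003,0.003,0,0,0,0.01],[0,0,0,0,0,0,0.01],[0,0,0,0,0,0,0.01]]'
```

```text
clock: 11.52
tcp_pos: [0.4211, 0.1109, 0.1259]
ee_rot: [180.0, 0.0, 83.6]
ft_force: [-0.7, -5.1, -1.4]
grip_width: 0.0115
clock: 12.02
tcp_pos: [0.4203, 0.1111, 0.1197]
ee_rot: [180.0, 0.0, 83.6]
ft_force: [5.1, -3.3, -5.3]
grip_width: 0.0118
clock: 12.52
tcp_pos: [0.4198, 0.1112, 0.1138]
ee_rot: [179.9, -0.0, 83.6]
ft_force: [5.3, -4.7, -4.0]
grip_width: 0.0119
```

```bash
for i in 1 2; do python3 -m inch '[[0,0.0003,0.002,0,0,0,0.01],[0,0,0.002,0,0,0,0.01],[0,0,0,0,0,0,0.01],[0,0,0,0,0,0,0.01]]'; done; python3 -m inch '[[0,0,0.002,0,0,0,0.01],[0,0,0,0,0,0,0.01],[0,0,0,0,0,0,0.01]]'; python3 -m inch '[[0,0,0.002,0,0,0,0.01],[0,0,0,0,0,0,0.01],[0,0,0,0,0,0,0.01]]'
```

```text
clock: 13.02
tcp_pos: [0.4195, 0.1113, 0.1096]
ee_rot: [180.0, 0.0, 83.6]
ft_force: [3.2, -4.9, -3.0]
grip_width: 0.0122
clock: 13.52
tcp_pos: [0.4193, 0.1113, 0.1054]
ee_rot: [-179.9, 0.0, 83.6]
ft_force: [-3.8, -3.2, -1.5]
grip_width: 0.0122
clock: 13.9
tcp_pos: [0.4193, 0.1113, 0.1034]
ee_rot: [-179.9, 0.0, 83.6]
ft_force: [-5.2, -2.9, -1.1]
grip_width: 0.012
clock: 14.28
tcp_pos: [0.4192, 0.1113, 0.1014]
ee_rot: [-179.9, 0.0, 83.6]
ft_force: [-4.9, -2.7, -0.5]
grip_width: 0.0123
```

```bash
python3 -m inch '[[0,-0.0008,0.001,0,0,0,0.01],[0,0,0,0,0,0,0.01],[0,0,0,0,0,0,0.01]]';python3 -m inch '[[0,0,0.001,0,0,0,0.01],[0,0,0,0,0,0,0.01],[0,0,0,0,0,0,0.01]]'
python3 - <<'E'
from h import *
im,d=viewer.get_image("side")
o=im[200:280,300:400];cv2.imwrite("pics/s6.png",cv2.resize(o,None,fx=6,fy=6,interpolation=cv2.INTER_CUBIC))
E
```

```text
clock: 14.65
tcp_pos: [0.4192, 0.1113, 0.1008]
ee_rot: [179.9, -0.0, 83.6]
ft_force: [-0.2, -5.6, -0.5]
grip_width: 0.012
clock: 15.02
tcp_pos: [0.4192, 0.1113, 0.0997]
ee_rot: [180.0, -0.0, 83.6]
ft_force: [-0.4, -4.9, -1.2]
grip_width: 0.012
```

View pics/s6.png

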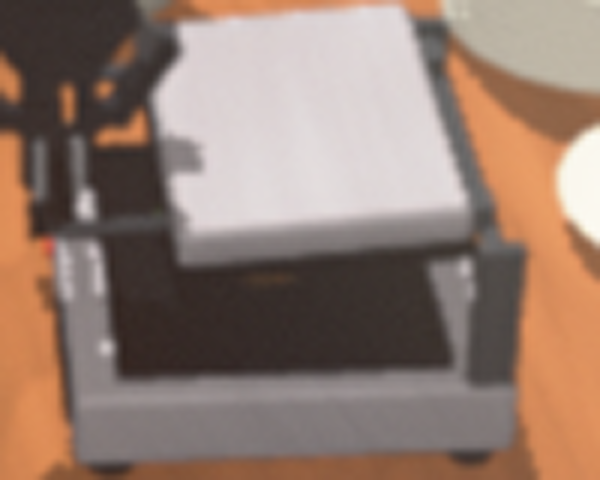

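```bash
for i in 1 2 3 4; do python3 -m inch '[[0,0,0.001,0,0,0,0.01],[0,0,0,0,0,0,0.01],[0,0,0,0,0,0,0.01]]' | egrep 'tcp_pos|force'; done
```

```text
tcp_pos: [0.4192, 0.1113, 0.0988]
ft_force: [-1.0, -5.2, 0.1]
tcp_pos: [0.4192, 0.1113, 0.0978]
ft_force: [-1.4, -5.0, -0.6]
tcp_pos: [0.4192, 0.1113, 0.0968]
ft_force: [-0.4, -4.3, -0.5]
tcp_pos: [0.4191, 0.1115, 0.0957]
ft_force: [2.1, -0.0, -2.4]
```

```bash
for i in 1 2 3; do python3 -m inch '[[0,0,0.001,0,0,0,0.01],[0,0,0,0,0,0,0.01],[0,0,0,0,0,0,0.01]]' | egrep 'tcp_pos|force'; done
```

```text
tcp_pos: [0.4191, 0.1115, 0.0946]
ft_force: [4.8, 1.6, -4.0]
tcp_pos: [0.4191, 0.1115, 0.0936]
ft_force: [4.7, 3.0, -2.8]
tcp_pos: [0.4191, 0.1115, 0.0926]
ft_force: [4.7, 3.2, -4.1]
```

```bash
for i in 1 2 3; do python3 -m inch '[[0,0.0001,0.0007,0,0,0,0.01],[0,0,0,0,0,0,0.01],[0,0,0,0,0,0,0.01]]' | egrep 'tcp_pos|force'; done
```

```text
tcp_pos: [0.4192, 0.1115, 0.0919]
ft_force: [4.8, 3.9, -3.1]
tcp_pos: [0.4192, 0.1115, 0.0912]
ft_force: [4.2, 4.1, -3.2]
tcp_pos: [0.4192, 0.1115, 0.0904]
ft_force: [3.3, 3.8, -2.3]
```

```bash
for i in 1 2; do python3 -m inch '[[0,0.0001,0.0007,0,0,0,0.01],[0,0,0,0,0,0,0.01],[0,0,0,0,0,0,0.01]]' | egrep 'tcp_pos|force'; done
python3 - <<'E'
from h import *
im,d=viewer.get_image("side")
o=im[200:280,300:400];cv2.imwrite("pics/s7.png",cv2.resize(o,None,fx=6,fy=6,interpolation=cv2.INTER_CUBIC))
C=cloud("side",d);a=[.5353,.0987,-.113];c,s=np.cos(a[2]),np.sin(a[2]);D=C-[a[0],a[1],0]
G=np.stack([D[...,0]*c+D[...,1]*s,-D[...,0]*s+D[...,1]*c,D[...,2]],-1)
m=(abs(G[...,1])<.09)&(G[...,0]>-.04)&(G[...,0]<.09)&(G[...,2]>.1)&(G[...,2]<.17)
p=np.polyfit(G[m][:,0],G[m][:,2],1);print("slab top slope",p,m.sum(),"at hinge",np.polyval(p,.105)-.122)
E
```

```text
tcp_pos: [0.4193, 0.1115, 0.0897]
ft_force: [3.7, 5.3, -2.5]
tcp_pos: [0.4193, 0.1114, 0.0889]
ft_force: [2.9, 4.7, -2.1]
slab top slope [0.12169953 0.1378878 ] 1106 at hinge 0.028666251605404036
```

View pics/s7.png

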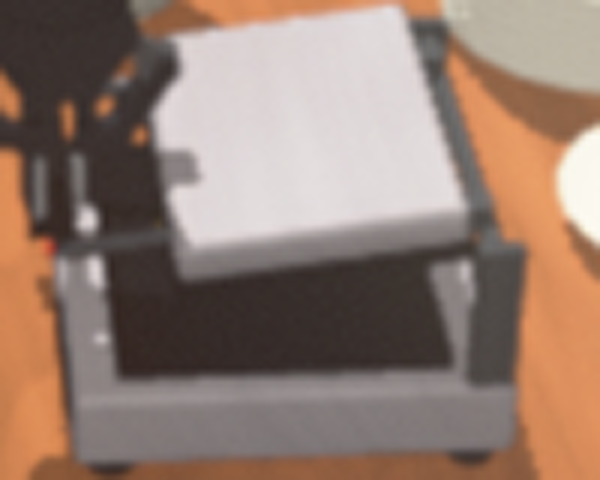

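```bash
for i in 1 2 3; do python3 -m inch '[[0,0.0001,0.0005,0,0,0,0.01],[0,0,0,0,0,0,0.01],[0,0,0,0,0,0,0.01]]' | egrep 'tcp_pos|force'; done
```

```text
tcp_pos: [0.4193, 0.1114, 0.0884]
ft_force: [1.6, 4.3, -1.4]
tcp_pos: [0.4193, 0.1114, 0.0879]
ft_force: [1.4, 5.1, -1.9]
tcp_pos: [0.4194, 0.1114, 0.0874]
ft_force: [0.1, 5.4, -1.2]
```

```bash
python3 - <<'E'
from h import *
st=dict(tcp_pos=np.array([0.63188264,0.0647213,0.43806856]),ee_rot=[-179.75,0.026,83.636])
C=cloud("wrist",np.load("pics/w1.npy"),st)
a=[.5353,.0987,-.113];c,s=np.cos(a[2]),np.sin(a[2]);D=C-[a[0],a[1],0]
G=np.stack([D[...,0]*c+D[...,1]*s,-D[...,0]*s+D[...,1]*c,D[...,2]],-1)
g=G[110:210,190:285].reshape(-1,3);g=g[(g[:,2]>.072)&(g[:,2]<.11)]
print("roll ext",g.min(0),g.max(0))
th=np.arctan2(g[:,2]-.122,.105-g[:,0]);print(np.percentile(th,[50,90,95,99,99.8]))
for x0 in np.arange(-.07,.05,.01):
    k=(abs(g[:,0]-x0)<.005)&(abs(g[:,1]-np.median(g[:,1]))<.02)
    if k.any(): print(round(x0,3),np.median(g[k][:,2]).round(4),np.median(th[k]).round(3))
E
```

```text
roll ext [-0.0624945  -0.04805428  0.07717139] [0.04000183 0.05473368 0.10129662]
[-0.21752199 -0.16609799 -0.15926665 -0.15021192 -0.14450294]
-0.06 0.0875 -0.206
-0.05 0.0978 -0.155
-0.04 0.0979 -0.165
-0.03 0.0981 -0.175
-0.02 0.0979 -0.19
-0.01 0.0981 -0.206
0.0 0.0979 -0.225
0.01 0.0981 -0.247
0.02 0.0979 -0.277
0.03 0.0966 -0.326
0.04 0.0867 -0.479
```

```bash
for i in 1 2 3; do python3 -m inch '[[0,0,0.0005,0,0,0,0.01],[0,0,0,0,0,0,0.01],[0,0,0,0,0,0,0.01]]' | egrep 'tcp_pos|force'; done
```

```text
tcp_pos: [0.4193, 0.1115, 0.0869]
ft_force: [0.7, 5.3, -0.8]
tcp_pos: [0.4194, 0.1114, 0.0864]
ft_force: [1.1, 4.9, -1.8]
tcp_pos: [0.4194, 0.1114, 0.0859]
ft_force: [0.1, 5.3, -2.2]
```

```bash
for i in 1 2 3; do python3 -m inch '[[0,0,0.0005,0,0,0,0.01],[0,0,0,0,0,0,0.01],[0,0,0,0,0,0,0.01]]' | egrep 'tcp_pos|force'; done
python3 - <<'E'
from h import *
Gs=[]
a=[.5353,.0987,-.113];c,s=np.cos(a[2]),np.sin(a[2])
for n in("side","scene"):
    im,d=viewer.get_image(n);cv2.imwrite(f"pics/{n}8.png",im)
    D=cloud(n,d)-[a[0],a[1],0]
    G=np.stack([D[...,0]*c+D[...,1]*s,-D[...,0]*s+D[...,1]*c,D[...,2]],-1)
    for x0 in(-.05,-.03,-.01,.01,.03,.05,.07):
        m=(abs(G[...,1])<.1)&(abs(G[...,0]-x0)<.01)&(G[...,2]>.1)&(G[...,2]<.17)
        if m.sum()>5: print(n,x0,np.median(G[m][:,2]).round(4),m.sum(), "q",np.round(np.arcsin((np.median(G[m][:,2])-.122-.032)/(.105-x0)),3))
E
```

```text
tcp_pos: [0.4195, 0.1114, 0.0855]
ft_force: [1.0, 5.9, -0.5]
tcp_pos: [0.4195, 0.1114, 0.085]
ft_force: [0.6, 6.4, -2.1]
tcp_pos: [0.4195, 0.1114, 0.0845]
ft_force: [0.4, 5.4, -1.6]
side -0.05 0.1282 174 q -0.167
side -0.03 0.1314 203 q -0.169
side -0.01 0.1342 200 q -0.173
side 0.01 0.1373 200 q -0.176
side 0.03 0.1405 202 q -0.181
side 0.05 0.1434 204 q -0.194
side 0.07 0.1458 196 q -0.235
scene -0.05 0.1313 408 q -0.147
scene -0.03 0.1344 416 q -0.146
scene -0.01 0.1373 432 q -0.146
scene 0.01 0.1407 443 q -0.14
scene 0.03 0.1433 457 q -0.143
scene 0.05 0.1465 460 q -0.136
scene 0.07 0.1496 507 q -0.127
```

```bash
for i in 1 2 3 4; do python3 -m inch '[[0,0,0.0005,0,0,0,0.01],[0,0,0,0,0,0,0.01],[0,0,0,0,0,0,0.01]]' | egrep 'tcp_pos|force'; done
python3 - <<'E'
from h import *
import cv2
im=cv2.imread("pics/side8.png");cv2.imwrite("pics/s8.png",cv2.resize(im[200:280,290:390],None,fx=6,fy=6,interpolation=cv2.INTER_CUBIC))
im,d=viewer.get_image("wrist");cv2.imwrite("pics/w8.png",im)
st=ctrl.get_state();print(st['torque'])
E
```

```text
tcp_pos: [0.4196, 0.1114, 0.084]
ft_force: [0.2, 5.8, -0.8]
tcp_pos: [0.4196, 0.1114, 0.0835]
ft_force: [0.8, 5.7, -0.7]
tcp_pos: [0.4196, 0.1114, 0.0832]
ft_force: [-0.9, 4.5, 2.4]
tcp_pos: [0.4197, 0.1114, 0.083]
ft_force: [-3.3, 5.2, 7.9]
[ 0.61706139  0.06594664 -0.23195367]
```

View pics/s8.png

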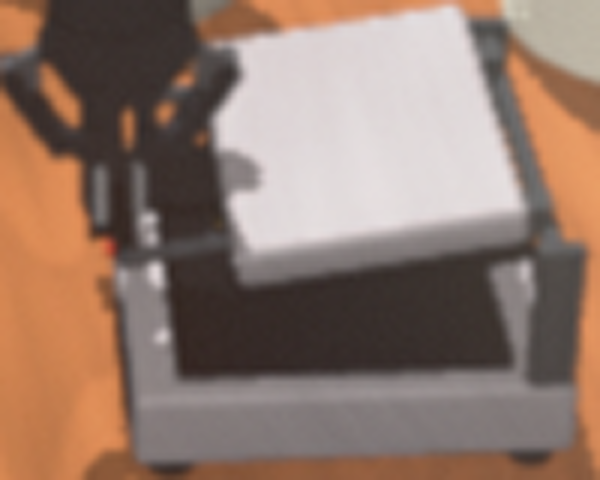

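View pics/w8.png

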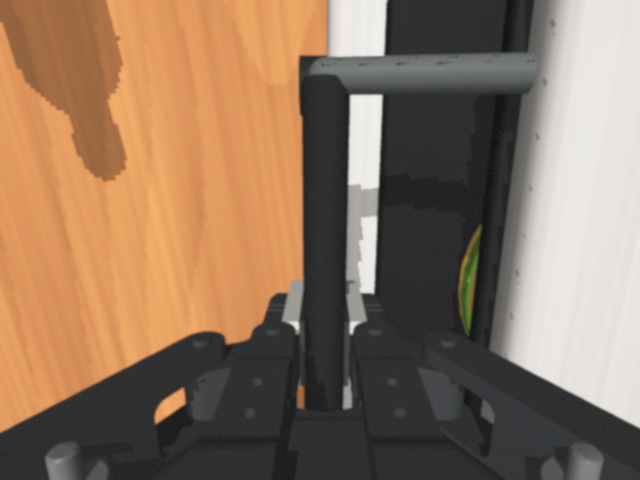

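Contact: Fz jumped from -0.7 to +7.9 N within 1 mm. I'll back off the extra load and release.

```bash
python3 -m inch '[[0,-0.0002,-0.0006,0,0,0,0.01],[0,0,0,0,0,0,0.01],[0,0,0,0,0,0,0.01]]'
```

```text
clock: 25.02
tcp_pos: [0.4196, 0.1114, 0.0833]
ee_rot: [180.0, -0.0, 83.6]
ft_force: [1.3, 5.6, 2.0]
grip_width: 0.0119
```

```bash
python3 -m inch '[[0,0,-0.0002,0,0,0,0.01],[0,0,0,0,0,0,0.014],[0,0,0,0,0,0,0.018],[0,0,0,0,0,0,0.024],[0,0,0,0,0,0,0.03],[0,0,0,0,0,0,0.036],[0,0,0,0,0,0,0.036]]'
python3 - <<'E'
from h import *
im,d=viewer.get_image("wrist");cv2.imwrite("pics/w9.png",im)
im,d=viewer.get_image("side");cv2.imwrite("pics/s9.png",cv2.resize(im[200:280,290:390],None,fx=6,fy=6,interpolation=cv2.INTER_CUBIC))
st=ctrl.get_state();print(st['ft_force'],st['tcp_pos'])
E
```

```text
clock: 25.9
tcp_pos: [0.4195, 0.1113, 0.0834]
ee_rot: [-180.0, 0.0, 83.6]
ft_force: [-0.2, -0.4, 0.8]
grip_width: 0.0357
[-0.90715341 -0.02867539 -0.56773493] [0.41948567 0.11127397 0.08336872]
```

View pics/w9.png

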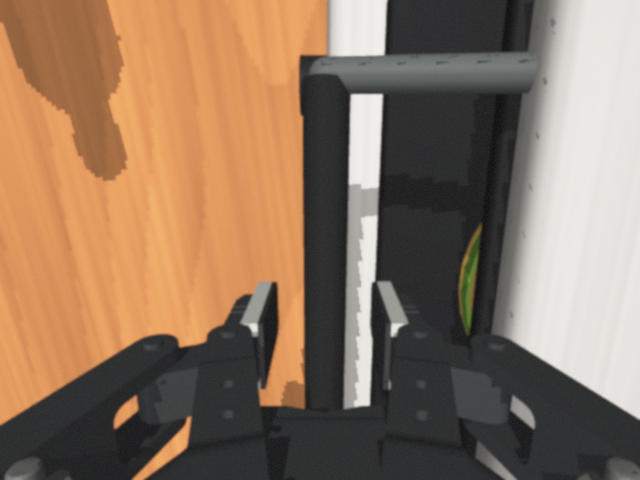

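View pics/s9.png

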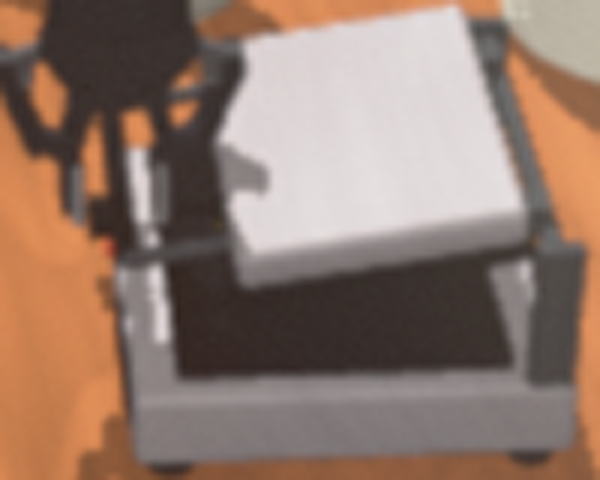

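The fingers are open either side of the bar (265 and 385, bar at 325) and the press did not move on release. I'll retreat straight up.

```bash
python3 -m inch '[[0,0.0005,-0.01,0,0,0,0.036],[0,0,-0.015,0,0,0,0.036],[0,0,-0.025,0,0,0,0.036],[0,0,-0.04,0,0,0,0.036],[0,0,-0.05,0,0,0,0.036],[0,0,-0.05,0,0,0,0.036],[0,-0.02,-0.03,0,0,0,0.036],[0,0,0,0,0,0,0.036],[0,0,0,0,0,0,0.036]]'
python3 - <<'E'
from h import *
st=ctrl.get_state();im,d=viewer.get_image("wrist");cv2.imwrite("pics/w10.png",im)
im,ds=viewer.get_image("scene");cv2.imwrite("pics/scene10.png",im)
a=[.5353,.0987,-.113];c,s=np.cos(a[2]),np.sin(a[2])
for n,dd in(("wrist",d),("scene",ds)):
    D=cloud(n,dd,st)-[a[0],a[1],0]
    G=np.stack([D[...,0]*c+D[...,1]*s,-D[...,0]*s+D[...,1]*c,D[...,2]],-1)
    m=(abs(G[...,1])<.1)&(G[...,0]>-.04)&(G[...,0]<.07)&(G[...,2]>.11)&(G[...,2]<.17)
    print(n,m.sum(),np.polyfit(G[m][:,0],G[m][:,2],1) if m.sum()>50 else '')
E
```

```text
clock: 27.12
tcp_pos: [0.4, 0.1134, 0.3033]
ee_rot: [-180.0, 0.0, 83.6]
ft_force: [0.0, -0.4, -0.9]
grip_width: 0.0363
wrist 37665 [0.15940533 0.13871721]
scene 2455 [0.15739239 0.13840661]
```

View pics/scene10.png

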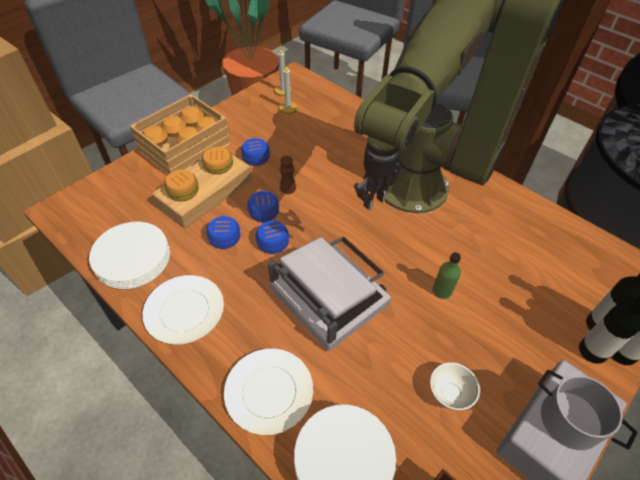

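View pics/w10.png

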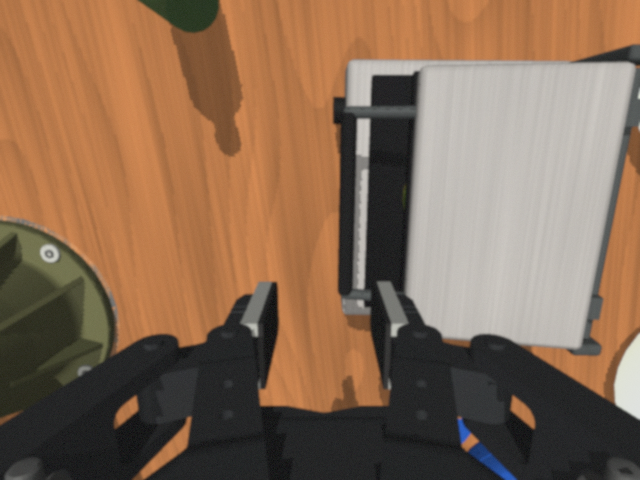

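The press is closed at about -0.158 rad, which matches the -0.155 predicted from the roll's measured top. The robot is clear, and everything else is where it was in the first picture.

```bash
python3 -c "
from bench import ctrl
print(ctrl.sign_off())"
```

```text
the job is handed in; nothing more can be done
None
```

The press is closed on the roll under its own weight, the gripper has let go, and the job is handed in at about 27 s. No verdict was reported.

- **What I did:** I gripped the handle bar from above and swung the press over along its arc. I then lowered it in steps of 0.5–1 mm until the roll pushed back. The push went briefly to 7.9 N, so I backed off to about 2 N before opening the fingers and rising clear.
- **Resting angle:** Two cameras put the press at about -0.158 rad, matching the roughly -0.155 expected from the roll's thickness of about 33–35 mm. It did not visibly move on release.
- **Surroundings:** The waiting rolls, look-alikes, mill, bottle and bowl looked unmoved in the last scene picture. At that check the robot touched nothing, with less than 1 N on the wrist.
- **Disagreements:** The gripper's own position suggested about -0.187 rad at contact. I trusted the direct camera view of the press more. While I was lowering it, the force towards the hinge briefly reached 23 N because my path was about 2 mm off, and I corrected that. The bar also read 12 mm between the fingers instead of 14 mm, but it held.

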